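Change the piece on the light stage

TASK

Change the piece on the light stage: put the flanged bush that lies on it away in the wooden tray, and move the two tall steel pillars that stand in the way on the rack over to the black mat, standing upright. When that is done, fetch the hexagonal piece from behind where they stood and lay it flat in the middle of the light stage, inside the engraved circle; only then stand each pillar back upright in the middle of its own seat on the rack, the round pillar on the round seat and the square one on the square seat. Lower every piece into place: drop nothing and knock no pillar over.

Things in the scene. Friction and masses are not known exactly. Their poses are not given: they have to be found in the camera images.
- pillar_round: round steel pillar, 34 mm diameter, 100 mm tall, about 0.7 kg, with two dark bands; origin at the centre of its underside, z up. Starts upright on the round seat
- pillar_square: square steel pillar, 30 x 30 mm, 100 mm tall, about 0.7 kg, with dark round marks on two sides; origin at the centre of its underside, z up, x and y square to its faces. Starts upright on the square seat
- hex_piece: flat hexagonal steel piece, 40 mm across flats (46 over corners), 24 mm tall, 0.2 kg, dark bore mark on top; origin at the centre of its underside, z up; x axis normal to two of the flats (others every 60 degrees). Starts flat on the bare rear of the rack (8 mm above the bench), 45 mm behind the line of the two seats; the pillars before it leave no room for the gripper's body
- bush: flanged steel bush lying flange down on the light stage at the start: flange 50 mm diameter, 8 mm thick, hub 32 mm diameter above it, total height 32 mm, about 0.2 kg; origin at the centre of its underside, z up. Grip it by the hub
- light_stage: low round light stage, fixed: aluminium drum 144 mm diameter with a white top 35 mm above the bench, an engraved black circle of 72 mm diameter and a cross in its middle; origin at the bench, below the middle of the top, z up
- tray: shallow open wooden tray, fixed, 130 x 130 mm outside, inner floor 5 mm and rim 18 mm above the bench, walls 5 mm; origin at the centre of its underside, x and y along its sides, z up
- mat: black rubber mat, fixed, 130 mm along its x, 200 mm along its y, 4 mm thick; empty at the start; origin at the centre of its underside, z up
- seat_round: round black seat on the aluminium rack, fixed, 50 mm diameter, 5 mm thick; origin at the centre of its underside, 8 mm above the bench: its top is 13 mm above the bench. x axis to the rear of the rack (away from the robot), y along the line of the two seats, which stand 84 mm apart; which of them is left varies
- seat_square: square black seat on the aluminium rack, fixed, 50 x 50 mm, 5 mm thick; origin and axes as for the round seat, top 13 mm above the bench

How it is judged (in metres and radians):
On the way, in this order (a step that is already met when the one before it is completed fails the run):
1. the bush lies in the tray and both pillars stand on the mat, all let go (x of bush in the frame of tray between -0.045 and 0.045 m and y of bush in the frame of tray between -0.045 and 0.045 m and z of bush in the frame of tray between 0.001 and 0.011 m and angle between bush's own z axis and vertical below 0.15 rad and linear speed of each of bush, pillar_round, pillar_square below 0.03 m/s and angular speed of each of bush, pillar_round, pillar_square below 0.3 rad/s and contact force between each of bush, pillar_round, pillar_square and the fingers below 0.1 N and x of pillar_round in the frame of mat between -0.06 and 0.06 m and y of pillar_round in the frame of mat between -0.095 and 0.095 m and z of pillar_round in the frame of mat between 0 and 0.01 m and angle between each of pillar_round, pillar_square's own z axis and vertical below 0.12 rad and x of pillar_square in the frame of mat between -0.06 and 0.06 m and y of pillar_square in the frame of mat between -0.095 and 0.095 m and z of pillar_square in the frame of mat between 0 and 0.01 m), for 0.2 s.
2. the hexagonal piece lies in the middle of the light stage, let go, while both pillars still stand on the mat (horizontal distance between hex_piece and light_stage below 0.015 m and z of hex_piece in the frame of light_stage between 0.031 and 0.041 m and angle between hex_piece's own z axis and vertical below 0.1 rad and linear speed of each of hex_piece, pillar_round, pillar_square below 0.03 m/s and angular speed of each of hex_piece, pillar_round, pillar_square below 0.3 rad/s and contact force between each of hex_piece, pillar_round, pillar_square and the fingers below 0.1 N and x of pillar_round in the frame of mat between -0.06 and 0.06 m and y of pillar_round in the frame of mat between -0.095 and 0.095 m and z of pillar_round in the frame of mat between 0 and 0.01 m and angle between each of pillar_round, pillar_square's own z axis and vertical below 0.12 rad and x of pillar_square in the frame of mat between -0.06 and 0.06 m and y of pillar_square in the frame of mat between -0.095 and 0.095 m and z of pillar_square in the frame of mat between 0 and 0.01 m), for 0.2 s.
At the end, for the whole second after the job is handed in: Bush flat in the tray (within 45 mm of its middle along each side); hexagonal piece flat on the light stage within 15 mm of its middle; round pillar upright on the round seat, square pillar on the square seat, each within 10 mm of the middle; all let go and at rest (x of bush in the frame of tray between -0.045 and 0.045 m and y of bush in the frame of tray between -0.045 and 0.045 m and z of bush in the frame of tray between 0.001 and 0.011 m and angle between bush's own z axis and vertical below 0.15 rad and linear speed of each of bush, hex_piece, pillar_round, pillar_square below 0.03 m/s and angular speed of each of bush, hex_piece, pillar_round, pillar_square below 0.3 rad/s and contact force between each of bush, hex_piece, pillar_round, pillar_square and the fingers below 0.1 N and horizontal distance between hex_piece and light_stage below 0.015 m and z of hex_piece in the frame of light_stage between 0.031 and 0.041 m and angle between each of hex_piece, pillar_round, pillar_square's own z axis and vertical below 0.1 rad and horizontal distance between pillar_round and seat_round below 0.01 m and z of pillar_round in the frame of seat_round between 0.001 and 0.011 m and horizontal distance between pillar_square and seat_square below 0.01 m and z of pillar_square in the frame of seat_square between 0.001 and 0.011 m); the robot touches nothing.
It fails at once if a pillar is knocked over (tilted more than 0.6 rad) (angle between any of pillar_round, pillar_square's own z axis and vertical above 0.6 rad).
It fails at once if a piece is dropped (falls free of the fingers faster than 0.6 m/s, about 18 mm) ((linear speed of pillar_round above 0.6 m/s and contact force between pillar_round and the fingers below 0.1 N) or (linear speed of pillar_square above 0.6 m/s and contact force between pillar_square and the fingers below 0.1 N) or (linear speed of hex_piece above 0.6 m/s and contact force between hex_piece and the fingers below 0.1 N) or (linear speed of bush above 0.6 m/s and contact force between bush and the fingers below 0.1 N)).
It also fails if it takes over 131 s, if anything falls off the work surface, if the arm or the gripper's body presses on something with over 40 N, if the wrist force passes 120 N, or if a joint passes its speed limit or range.

ROBOT

A 6-joint arm with a two-finger parallel gripper is mounted at the origin on the work surface. World frame = base frame: x ahead of the robot, y to its left, z up, the work surface at z = 0. Lengths are in m, angles in degrees, forces in N, time in s.
With the tool pointing down it reaches from about 0.4 to 0.825 m from the base axis. Payload 7 kg.
Tool frame: the origin (TCP) lies midway between the tips of the shut fingers; the grasp point (between the pads) lies 19 mm behind it (hold_point_z is the distance from the TCP to the grasp point, in m); z points along the fingers, y is the line along which they close (so a half turn about z gives the same grasp; the last joint's range is limited). The gripper opens to 88 mm and grips with 3 to 60 N. Pads are 19 mm wide; open, the fingers measure 130 mm over their backs; the gripper's body (78 mm by 193 mm) begins 47 mm behind the grasp point.
Start: joints at [92.596, 20.546, 0.682, 0, -70.136, -16.507], TCP at [0.162, 0.655, 0.227] pointing down, gripper open.
Joint ranges: [-176.03, 176.03], [-82.01, 121.73], [-58.28, 71.71], [-173.87, 95.51], [-174.79, -0.11], [-173.66, 173.66]. Speed limits (degrees/s): [136.94, 136.94, 172.46, 180, 180, 180].

INTERFACE

Orientations are given as [roll, pitch, yaw] about the fixed x, y, z axes, in that order (R = Rz(yaw) Ry(pitch) Rx(roll)).
In Python, from plant import get_state, capture, close_job, hold_point_z gives the robot as it stands.
- The arm moves only by the shell command python3 -m inch 'ROWS' [FORCE]. ROWS is text: rows parted by semicolons, each of 5 numbers parted by spaces: the shift along the tool's x, y, z normalised to -1 to 1, where 1 is 0.15 m, then the turn about the tool's z normalised to -1 to 1, where 1 is 360 degrees, then the opening, from 0 (shut) to 1 (fully open). In form: tx ty tz spin grip; .... A call has exactly 8 rows; each row shifts and turns the commanded pose from where the row before left it, along the tool's axes as they then stand; what a row does not reach is not made up. A row lasts 1/8 s, in which the tool goes at most 62.5 mm and 10.7 degrees, less where a joint would pass 70% of its speed; a pose out of reach is approached as far as the arm can. A call with a number of a shift or a turn outside -1 to 1 is refused whole. A call with a gripper value outside its range is refused whole. The fingers move at their own pace and stop on an object; FORCE is the grip in N (left out, the last holds). Time passes only in rows, so rows that do not move let the fingers close, or fill a call up. It gives the time, the measured TCP pose, the force, the opening and the grip force at its end, in the units of the state.
- get_state(): the state, without advancing time (a new reading comes with each control period).
- capture(name): name is "scene" or "side" or "wrist"; returns a dict with "color" (384x512x3 uint8, blue, green, red), "mtx" (3x3 intrinsics, pixels), "R" (3x3) and "t" (3): a world point X has camera coordinates R X + t. Camera axes: x right, y down, z forward; pixel columns grow to the right and rows downward; lengths in m; the calibration is good to about 2 mm. The wrist camera is an equidistant fisheye: a pixel r from the principal point sees the ray r / f radians off the axis. A picture is of the moment at which its call begins. There is no depth.
- close_job(): hands the job in; it is judged then, once.
The state is a dict: "time_s": time; "joints": joint angles; "qd": joint speeds; "joint_torque": joint torques, N m; "tcp_pos": TCP position; "eef_rot": TCP orientation; "contact_force": force on the tool from outside, world axes, zero at the start; "moment": the same for the moment, N m; "gripper_width": finger opening in m; "gripper_force": force on a finger pad.
Only numpy, scipy, OpenCV 4.12 (cv2) and the standard library are available. Lean on these libraries where they do the work, as an engineer would, in place of code of your own. Each camera call takes 0.05 s, during which the arm holds its last target. There are 200 camera calls.

## Working session

There is one attempt and no reset: what is moved stays moved. The work goes in short steps, Python scripts to look and compute and a shell command to move; the robot and the scene stay as the last step left them, time stands still between calls to the robot, and variables do not carry over. Pictures are saved under pics/ and viewed, at most 14 in all, crops included, and the job is handed in when it is done.

```bash
ls; mkdir -p pics
python3 - <<'E'
from plant import get_state, capture, hold_point_z
import cv2,numpy as np
s=get_state();print(s, hold_point_z)
for n in("scene","side","wrist"):
    c=capture(n);cv2.imwrite(f"pics/{n}0.png",c["color"]);print(n,c["mtx"].tolist(),np.round(c["R"],4).tolist(),np.round(c["t"],4).tolist(), np.round(-c["R"].T@c["t"],3))
E
cd pics; python3 -c "
import cv2,numpy as np
a=cv2.imread('scene0.png');b=cv2.imread('side0.png');cv2.imwrite('ab0.png',cv2.resize(np.vstack([a,b]),(800,600)) if 0 else cv2.resize(np.hstack([a,b]),(800,300)))"
```

```text
pics
{'time_s': 0.0, 'joints': array([ 9.25958136e+01,  2.05896647e+01,  6.33729962e-01, -2.02070379e-02,
       -7.01356811e+01, -1.65065907e+01]), 'qd': array([ 0.08111338, -0.0081177 ,  0.12080925, -0.06204512, -0.07602403,
       -0.16670283]), 'joint_torque': array([-1.27568356e-06, -5.82721245e+01,  2.93058693e+01,  6.99716493e+00,
        7.05792612e-03, -1.60461550e-04]), 'tcp_pos': array([0.16218878, 0.65471945, 0.22564206]), 'eef_rot': array([ 1.79906762e+02, -7.81980442e-03, -1.39176521e+01]), 'contact_force': array([0.85263474, 0.77728984, 0.17006549]), 'moment': array([-0.02220154, -0.0334689 ,  0.00418546]), 'gripper_force': 0.0, 'gripper_width': 0.08739859254831064} 0.0188
scene [[346.77964890279947, 0.0, 251.24130863419123], [0.0, 346.77964890279947, 187.52227223801376], [0.0, 0.0, 1.0]] [[-0.1228, 0.9924, -0.0083], [0.6832, 0.0785, -0.726], [-0.7198, -0.0948, -0.6877]] [0.061, -0.3347, 1.4442] [1.276 0.103 0.751]
side [[362.8044145567392, 0.0, 257.0710534797027], [0.0, 362.8044145567392, 192.42862328695952], [0.0, 0.0, 1.0]] [[-0.7157, -0.6984, 0.0039], [-0.4749, 0.4825, -0.7359], [0.5121, -0.5286, -0.677]] [0.4036, 0.2944, 0.5466] [0.149 0.429 0.585]
wrist [[297.3186396354542, 0.0, 254.67374864883988], [0.0, 297.3186396354542, 188.61819874131416], [0.0, 0.0, 1.0]] [[-0.2404, -0.9707, 0.0017], [-0.9321, 0.2313, 0.2786], [-0.2708, 0.0654, -0.9604]] [0.6736, -0.0341, 0.3913] [0.236 0.636 0.384]
```

View pics/scene0.png

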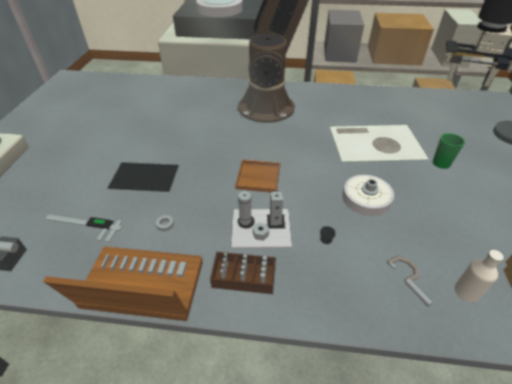

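View pics/side0.png

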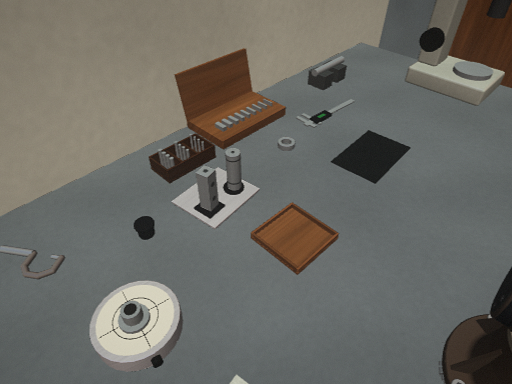

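Scene shows the mat at about (144,177), tray (258,176), rack (262,228) with the round pillar at (246,210), the square one at (277,210) and the hex at (261,231), and the stage at (368,192). Side shows the stage at (136,320), tray (295,237), square pillar at (207,190), round at (234,172) and the mat at (371,156); the hex is hidden.

```bash
cat > h.py <<'E'
import numpy as np, cv2
from plant import get_state, capture, hold_point_z
def cap(n,f=None):
    c=capture(n); c["n"]=n
    if f: cv2.imwrite(f"pics/{f}.png",c["color"])
    return c
def ray(c,u,v):
    K=c["mtx"];x=(u-K[0,2])/K[0,0];y=(v-K[1,2])/K[1,1]
    if c["n"]=="wrist":
        r=np.hypot(x,y);d=np.array([np.sin(r)*x/max(r,1e-9),np.sin(r)*y/max(r,1e-9),np.cos(r)])
    else: d=np.array([x,y,1.])
    o=-c["R"].T@c["t"];d=c["R"].T@d
    return o,d/np.linalg.norm(d)
def onz(c,u,v,z):
    o,d=ray(c,u,v);return o+d*(z-o[2])/d[2]
def proj(c,X):
    p=c["R"]@np.asarray(X,float)+c["t"]
    if c["n"]=="wrist":
        r=np.hypot(p[0],p[1]);a=np.arctan2(r,p[2])/max(r,1e-9);q=p[:2]*a
    else: q=p[:2]/p[2]
    return np.array([c["mtx"][0,0]*q[0]+c["mtx"][0,2],c["mtx"][1,1]*q[1]+c["mtx"][1,2]])
def tri(obs):
    A=np.zeros((3,3));b=np.zeros(3);L=[]
    for c,u,v in obs:
        o,d=ray(c,u,v);P=np.eye(3)-np.outer(d,d);A+=P;b+=P@o;L.append((o,P))
    X=np.linalg.solve(A,b);return X,[round(1000*np.linalg.norm(P@(X-o)),1) for o,P in L]
E
python3 - <<'E'
from h import *
s=cap("scene");d=cap("side");w=cap("wrist")
cv2.imwrite("pics/w0.png",w["color"])
for n,a,b,z in[("stage",(369,186),(136,318),.035),("bush",(371,180),(130,308),.067),("tray",(258,176),(295,237),.018),("mat",(144,177),(371,156),.004),("round top",(245,195),(233,151),.113),("sq top",(277,195),(207,170),.113),("hex",(261,228),None,.032)]:
    r=[onz(s,*a,z).round(3)]
    if b: r+=[onz(d,*b,z).round(3),tri([(s,*a),(d,*b)])]
    print(n,*r)
E
```

```text
stage [0.48  0.354 0.035] [0.495 0.353 0.035] (array([0.48904308, 0.35283583, 0.04317282]), [np.float64(1.3), np.float64(1.3)])
bush [0.488 0.352 0.067] [0.496 0.355 0.067] (array([0.4928591 , 0.35307545, 0.07038749]), [np.float64(2.3), np.float64(2.3)])
tray [0.453 0.016 0.018] [0.429 0.028 0.018] (array([0.43658599, 0.01548616, 0.00227519]), [np.float64(1.0), np.float64(1.0)])
mat [ 0.485 -0.352  0.004] [ 0.472 -0.34   0.004] (array([ 0.47741009, -0.35544488, -0.00494873]), [np.float64(2.2), np.float64(2.2)])
round top [0.638 0.002 0.113] [0.637 0.001 0.113] (array([0.63753559, 0.00142824, 0.11260471]), [np.float64(0.6), np.float64(0.6)])
sq top [0.629 0.085 0.113] [0.627 0.084 0.113] (array([0.62754034, 0.08421075, 0.11237675]), [np.float64(0.9), np.float64(0.9)])
hex [0.677 0.049 0.032]
```

View pics/wrist0.png

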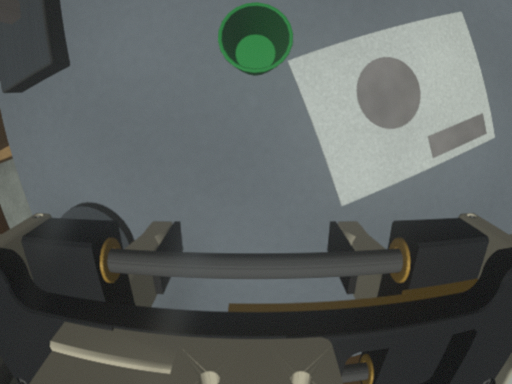

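The wrist picture shows only a paper and a cup under the gripper, nothing of use. The rough positions agree, so I'm going over the bush.

```bash
python3 -m inch '0.3 0.16 0 0 1; 0.32 0.17 0 0 1; 0.32 0.17 0 0 1; 0.32 0.17 0 0 1; 0.32 0.17 0 0 1; 0.32 0.17 0 0 1; 0.3 0.16 0 0 1; 0 0 0 0 1' 20
python3 - <<'E'
from h import *
c=cap("wrist","w1");print(get_state()["joints"].round(1))
for X in [(.49,.353,.035),(.493,.353,.067)]: print(proj(c,X))
E
```

```text
time_s: 1.3
tcp_pos: [0.4425, 0.403, 0.2266]
eef_rot: [180.0, -0.0, -14.1]
contact_force: [-0.2, 1.0, 0.9]
gripper_width: 0.0876
gripper_force: 0.0
[ 61.2  13.4  -9.4  -0.  -67.2  14.8]
[285.55458708 120.1134775 ]
[287.98675136 118.97316055]
```

View pics/w1.png

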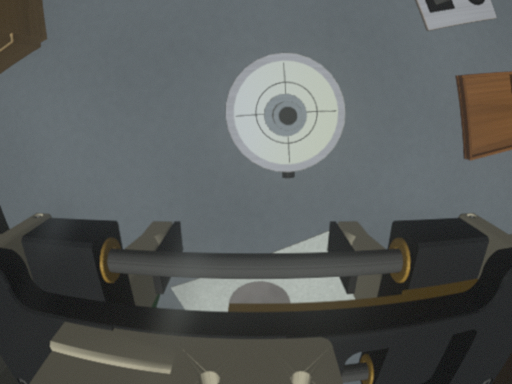

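The wrist view shows the stage as a white disc centred at about (286,112), with the bush hub at (287,116). Next, a second, lower view to measure from.

```bash
cat >> h.py <<'E'
def blobs(mask,amin=60):
    mask=cv2.morphologyEx(mask.astype(np.uint8)*255,cv2.MORPH_OPEN,np.ones((2,2)))
    cs,_=cv2.findContours(mask,cv2.RETR_EXTERNAL,cv2.CHAIN_APPROX_NONE)
    return sorted([c for c in cs if cv2.contourArea(c)>amin],key=cv2.contourArea,reverse=True)
def lift(c,cnt,z):
    return np.array([onz(c,u,v,z)[:2] for u,v in cnt.reshape(-1,2)],np.float32)
E
cat > st.py <<'E'
from h import *
c=cap("wrist"); hsv=cv2.cvtColor(c["color"],cv2.COLOR_BGR2HSV); g=hsv[...,2]
m=np.zeros(g.shape,bool);m[:215]=True
b=max(blobs((g>185)&m),key=cv2.contourArea)   # white top, outside rim
for z in(.030,.035,.040):
    (x,y),r,_=cv2.fitEllipse(lift(c,b,z)*1000); print(z,round(x,1),round(y,1),np.round(r,1))
hull=cv2.fillPoly(np.zeros(g.shape,np.uint8),[cv2.convexHull(b)],1)
M=cv2.moments(hull,True);cx,cy=M['m10']/M['m00'],M['m01']/M['m00'];print("stage px",cx,cy)
# bush: darker than white, near middle
k=[q for q in blobs((g<=165)&(hull>0)) if cv2.pointPolygonTest(cv2.convexHull(q),(cx,cy),False)>-9]
for q in k[:3]: print("in",cv2.contourArea(q),cv2.boundingRect(q))
d=[q for q in blobs((g<80)&(hull>0),25) if cv2.contourArea(q)<2000]
for q in d[:4]:
    e=cv2.fitEllipse(q);print("dark",np.round(e[0],1),np.round(e[1],1),onz(c,*e[0],.067).round(4))
print(get_state()["tcp_pos"].round(4))
E
python3 st.py; python3 -m inch '0.12 0.07 0.13 0 1; 0.12 0.07 0.13 0 1;0.12 0.07 0.13 0 1;0 0 0 0 1;0 0 0 0 1;0 0 0 0 1;0 0 0 0 1;0 0 0 0 1'; python3 st.py
```

```text
0.03 534.7 374.7 [30.9 80. ]
0.035 534.4 374.9 [30.4 78.9]
0.04 534.1 375.0 [30.  77.8]
stage px 259.828664495114 87.65863192182411
[0.4408 0.405  0.2265]
time_s: 2.4
tcp_pos: [0.4851, 0.3623, 0.1684]
eef_rot: [-180.0, -0.0, -13.9]
contact_force: [-0.4, -0.5, -0.7]
gripper_width: 0.0878
gripper_force: 0.0
0.03 534.2 375.3 [31.9 80.6]
0.035 534.6 374.8 [31.4 79.3]
0.04 535.0 374.2 [30.8 77.9]
stage px 231.01927489674162 136.9334557136301
[0.4852 0.3621 0.1683]
```

Run:
```python
from h import *
c=cap("wrist","w2");g=cv2.cvtColor(c["color"],cv2.COLOR_BGR2HSV)
for r in (110,150,185): print(r,[tuple(int(t) for t in g[r,x]) for x in range(160,400,12)])
cv2.imwrite("pics/w2c.png",cv2.resize(c["color"][40:290,120:420],None,fx=2.4,fy=2.4,interpolation=cv2.INTER_CUBIC))
```

```text
110 [(98, 25, 110), (98, 27, 113), (98, 25, 111), (98, 27, 112), (95, 25, 114), (109, 13, 161), (101, 12, 165), (86, 11, 194), (83, 10, 195), (75, 11, 194), (60, 9, 194), (94, 10, 175), (109, 13, 161), (97, 20, 113), (96, 23, 110), (98, 25, 112), (98, 26, 109), (101, 25, 111), (103, 28, 110), (101, 32, 111)]
150 [(101, 25, 111), (101, 25, 112), (98, 25, 112), (105, 16, 160), (90, 11, 194), (90, 11, 192), (86, 11, 192), (95, 10, 146), (99, 23, 143), (98, 22, 142), (64, 10, 195), (54, 13, 196), (49, 14, 195), (47, 18, 195), (107, 14, 163), (96, 23, 113), (100, 27, 112), (98, 27, 112), (95, 28, 111), (93, 23, 110)]
185 [(99, 23, 110), (93, 21, 109), (99, 23, 113), (100, 17, 135), (86, 9, 190), (87, 12, 194), (86, 10, 178), (99, 25, 142), (94, 17, 119), (99, 25, 141), (57, 13, 182), (50, 16, 145), (45, 18, 197), (47, 18, 195), (99, 14, 128), (98, 24, 116), (99, 23, 111), (95, 25, 112), (100, 28, 111), (102, 23, 111)]
```

View pics/w2c.png

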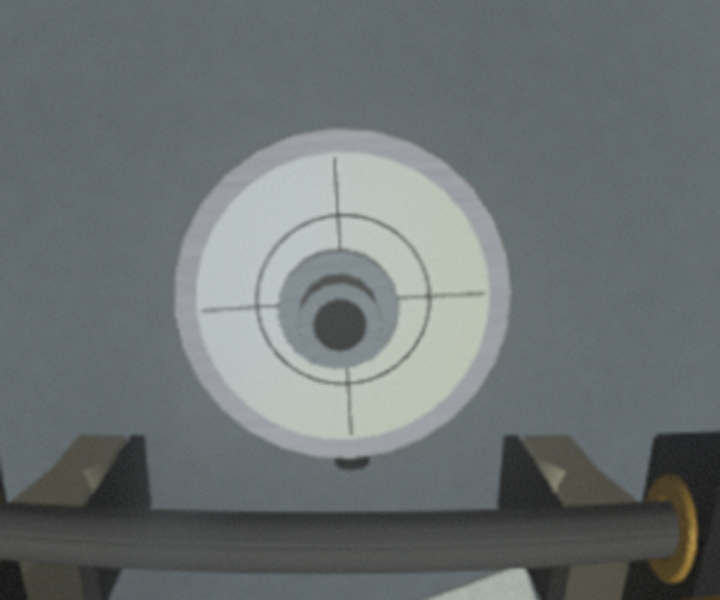

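The crop shows the white top centred near crop (343,295), the engraved circle around it, and the bush's dark bore at (339,325) inside its flange.

```bash
cat > st.py <<'E'
from h import *
import pickle,os
c=cap("wrist"); g=cv2.cvtColor(c["color"],cv2.COLOR_BGR2HSV)[...,2]
m=np.zeros(g.shape,np.uint8);m[:225]=1
w=cv2.morphologyEx(((g>174)&(m>0)).astype(np.uint8),cv2.MORPH_CLOSE,np.ones((5,5)))
q=[x for x in blobs(w>0,3000)]
P=lambda x:abs(np.mean(x[:,0,0])-280)
b=cv2.convexHull(min(q,key=P))
es=cv2.fitEllipse(b)
hull=cv2.fillPoly(np.zeros(g.shape,np.uint8),[b],1)
hull=cv2.erode(hull,np.ones((9,9)))
for z in(.03,.035,.040):
    (x,y),r,_=cv2.fitEllipse(lift(c,b,z)*1000); print(z,round(x,1),round(y,1),np.round(r,1))
bo=None
for d in blobs((g<90)&(hull>0),40)[:3]:
    e=cv2.fitEllipse(d);print("dark",np.round(e[0],1),np.round(e[1],1),onz(c,*e[0],.067).round(4))
    bo=bo or e[0]
c["obs"]=(es[0],bo);L=pickle.load(open("st.pkl","rb")) if os.path.exists("st.pkl") else []
L.append(c);pickle.dump(L,open("st.pkl","wb"))
if len(L)>1:
  for i in(0,1): print(["stage","bush"][i],tri([(k,*k["obs"][i]) for k in L if k["obs"][i]]))
print(get_state()["tcp_pos"].round(4))
E
python3 st.py; python3 -m inch '0.05 -0.02 0 0 1; 0.06 -0.02 0 0 1;0.06 0 0 0 1;0.06 0 0 0 1;0 0 0 0 1;0 0 0 0 1;0 0 0 0 1;0 0 0 0 1'; python3 st.py
```

```text
0.03 496.4 349.4 [126.4 126.5]
0.035 497.4 349.3 [124.2 124.4]
0.04 498.5 349.2 [122.1 122.2]
dark [262.  176.2] [19.7 20.3] [0.4957 0.352  0.067 ]
[0.4852 0.362  0.1682]
time_s: 3.55
tcp_pos: [0.52, 0.3596, 0.1682]
eef_rot: [-180.0, -0.0, -13.9]
contact_force: [0.3, 0.1, -0.6]
gripper_width: 0.0876
gripper_force: 0.0
0.03 495.9 349.2 [126.1 127. ]
0.035 497.5 349.1 [124.  124.9]
0.04 499.2 348.9 [121.9 122.8]
dark [268.3 212. ] [18.3 19.3] [0.4956 0.3519 0.067 ]
dark [268.1 204.4] [25.  27.7] [0.503  0.3503 0.067 ]
stage (array([0.49759031, 0.34916794, 0.02310841]), [np.float64(0.1), np.float64(0.1)])
bush (array([0.49571818, 0.35192015, 0.06725496]), [np.float64(0.1), np.float64(0.1)])
[0.52   0.3596 0.1682]
```

```bash
python3 -m inch '-0.07 0.04 0 0 1; -0.075 0.048 0.1 0 1; 0 0 0.2 0 1; 0 0 0.2 0 1; 0 0 0.15 0 1; 0 0 0.1 0 1; 0 0 0.058 0 1; 0 0 0 0 1' 25
python3 -m inch '0 0 0 0 0.3; 0 0 0 0 0.3; 0 0 0 0 0.3; 0 0 0 0 0.3; 0 0 0 0 0.3; 0 0 0 0 0.3; 0 0 0 0 0.3; 0 0 0 0 0.3'
```

```text
time_s: 4.6
tcp_pos: [0.4958, 0.3518, 0.0467]
eef_rot: [180.0, 0.0, -13.9]
contact_force: [-0.2, -0.4, -0.1]
gripper_width: 0.0874
gripper_force: 0.0
time_s: 5.6
tcp_pos: [0.496, 0.352, 0.0469]
eef_rot: [-180.0, -0.0, -13.9]
contact_force: [0.4, 1.5, -0.1]
gripper_width: 0.031
gripper_force: 25.0
```

```bash
python3 -m inch '0 0 -0.1 0 0.3; 0 0 -0.2 0 0.3; 0 0 -0.3 0 0.3; 0 0 -0.3 0 0.3; 0 0.2 0 0 0.3; 0 0.3 0 0 0.3; 0 0.3 0 0 0.3; 0 0.3 0 0 0.3'
python3 - <<'E'
from h import *
s=cap("scene","s1");d=cap("side","d1")
def rect(c,m,roi,z,n):
    x0,y0,x1,y1=roi;k=np.zeros(m.shape,bool);k[y0:y1,x0:x1]=1
    b=blobs(m&k,200)[0];r=cv2.minAreaRect(lift(c,cv2.convexHull(b),z)*1000)
    print(n,c["n"],cv2.boundingRect(b),np.round(r[0],1),np.round(r[1],1),round(r[2],1))
for c,rt,rm in((s,(220,145,300,205),(95,145,195,205)),(d,(235,190,350,285),(320,120,420,190))):
    h=cv2.cvtColor(c["color"],cv2.COLOR_BGR2HSV)
    rect(c,(h[...,1]>110)&((h[...,0]<22)|(h[...,0]>170)),rt,.018,"tray")
    rect(c,h[...,2]<60,rm,.004,"mat")
E
```

```text
time_s: 6.6
tcp_pos: [0.4555, 0.1902, 0.1827]
eef_rot: [-180.0, -0.0, -13.9]
contact_force: [0.0, 0.1, -2.2]
gripper_width: 0.0313
gripper_force: 25.0
tray scene (238, 162, 42, 30) [453.   19.1] [122.3 134.2] 89.1
mat scene (111, 165, 67, 26) [ 484.8 -349.5] [117.4 188.7] 2.3
tray side (252, 204, 87, 71) [431.6  25.1] [136.7 134.1] 88.7
mat side (333, 132, 78, 52) [ 472.8 -345.5] [127.2 199.7] 2.4
```

Run:
```python
from h import *
c=cap("wrist","w3");h=cv2.cvtColor(c["color"],cv2.COLOR_BGR2HSV)
m=(h[...,1]>90)&((h[...,0]<22)|(h[...,0]>170));m[225:]=0
for b in blobs(m,400)[:3]:
    r=cv2.minAreaRect(lift(c,cv2.convexHull(b),.018)*1000);print(cv2.boundingRect(b),np.round(r[0],1),np.round(r[1],1),round(r[2],1))
```

```text
(338, 93, 106, 121) [439.   15.7] [132.4 129.4] 89.0
```

View pics/w3.png

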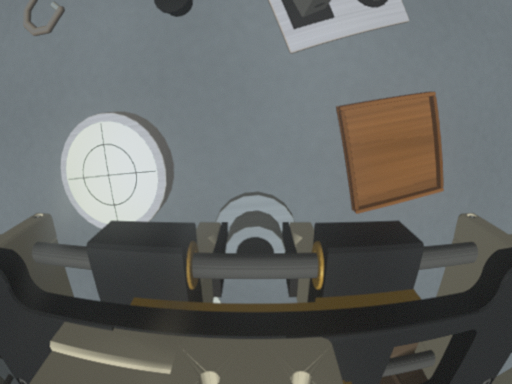

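Tray seen whole at (338–444, 93–214), measuring about 130 mm a side, and the bush is held square between the fingers. Carrying it to the tray.

```bash
python3 -m inch '0.04 0.25 0 0 0.3; 0.05 0.35 0 0 0.3; 0.05 0.35 0 0 0.3; 0.03 0.197 0.1 0 0.3; 0 0 0.25 0 0.3; 0 0 0.25 0 0.3; 0 0 0.2 0 0.3; 0 0 0.1 0 0.3'
python3 -m inch '0 0 0.08 0 0.3; 0 0 0.06 0 0.3; 0 0 0.035 0 0.3; 0 0 0.02 0 0.3; 0 0 0 0 0.3; 0 0 0 0 0.3;0 0 0 0 0.3;0 0 0 0 0.3'
```

```text
time_s: 7.75
tcp_pos: [0.4395, 0.0188, 0.0458]
eef_rot: [179.9, 0.1, -13.9]
contact_force: [0.6, 0.1, -0.6]
gripper_width: 0.0312
gripper_force: 25.0
time_s: 8.75
tcp_pos: [0.4397, 0.0186, 0.0178]
eef_rot: [-180.0, -0.0, -13.9]
contact_force: [-0.2, 0.2, -2.2]
gripper_width: 0.0316
gripper_force: 25.0
```

```bash
python3 -m inch '0 0 0.005 0 0.3; 0 0 0.004 0 0.3; 0 0 0 0 0.3; 0 0 0 0 0.3; 0 0 0 0 0.55; 0 0 0 0 0.55; 0 0 0 0 0.55; 0 0 0 0 0.55'
python3 -m inch '0 0 0 0 0.55; 0 0 -0.1 0 0.55; 0 0 -0.3 0 0.55; 0 0 -0.3 0 0.6; 0 0 -0.3 0 0.6; 0.1 0 -0.3 0 0.6; 0.1 0 0 0 0.6; 0 0 0 0 0.6' 40
python3 - <<'E'
from h import *
c=cap("wrist","w4")
E
```

```text
time_s: 9.75
tcp_pos: [0.4397, 0.0186, 0.0162]
eef_rot: [180.0, 0.0, -13.9]
contact_force: [-0.3, 0.7, -0.5]
gripper_width: 0.0481
gripper_force: 0.0
time_s: 10.75
tcp_pos: [0.469, 0.0112, 0.2107]
eef_rot: [180.0, 0.0, -14.0]
contact_force: [-1.1, -0.2, -0.5]
gripper_width: 0.0523
gripper_force: 0.0
```

View pics/w4.png

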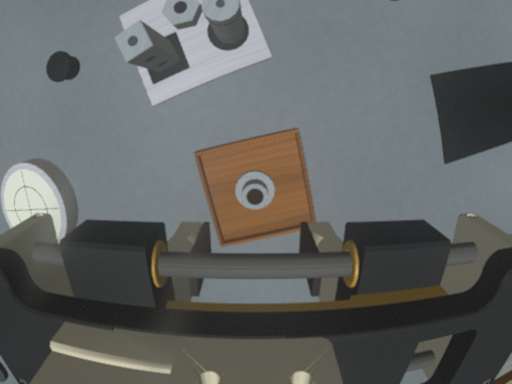

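The bush sits flat in the middle of the tray at (255,190). The rack is at the top with the square pillar at (132,40), the round one at (222,10) and the hex at (183,10). I'm moving nearer the rack.

```bash
python3 -m inch '0.2 -0.05 0 0 0.65; 0.2 -0.05 -0.1 0 0.65; 0.2 -0.05 -0.1 0 0.65; 0.1 0 0 0 0.65; 0 0 0 0 0.65; 0 0 0 0 0.65; 0 0 0 0 0.65; 0 0 0 0 0.65'
python3 - <<'E'
from h import *
import pickle
c=cap("wrist","w5");pickle.dump(c,open("w5.pkl","wb"))
for n,X in(("r",(.638,.001,.113)),("s",(.628,.084,.113)),("h",(.678,.048,.032))): print(n,proj(c,X).round())
cv2.imwrite("pics/w5c.png",cv2.resize(c["color"][0:220,130:400],None,fx=2.7,fy=2.7,interpolation=cv2.INTER_CUBIC))
E
```

```text
time_s: 11.8
tcp_pos: [0.5756, 0.008, 0.2415]
eef_rot: [-180.0, -0.0, -13.9]
contact_force: [0.2, 0.6, -0.6]
gripper_width: 0.0569
gripper_force: 0.0
r [246. 119.]
s [168. 151.]
h [203.  95.]
```

View pics/w5c.png

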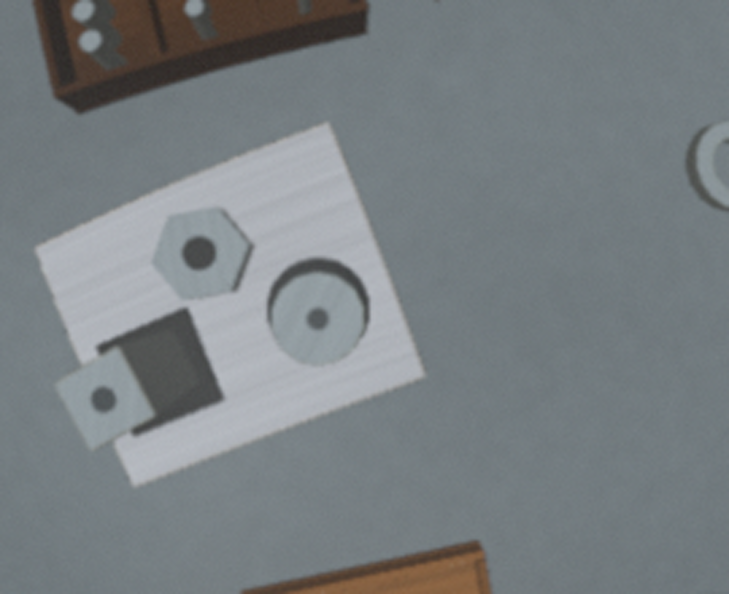

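The crop shows dark marks in the middle of the tops: round pillar (318,319), square (104,400) and hex bore (200,253). The rack edges and the hex and square outlines are clear too. Measuring from here and from a second place above the square pillar, turned for the grasp.

```bash
python3 -m inch '0.07 -0.19 0 0 0.65; 0.07 -0.19 0 0.028 0.65; 0.07 -0.08 0 0.028 0.65; 0 0 0 0.0285 0.65; 0 0 0 0.0285 0.65; 0 0 0 0.0285 0.65; 0 0 0 0.0285 0.65; 0 0 0 0.0225 0.65'
python3 - <<'E'
from h import *
import pickle
c=cap("wrist","w6");pickle.dump(c,open("w6.pkl","wb"))
for n,X in(("r",(.638,.001,.113)),("s",(.628,.084,.113)),("h",(.678,.048,.032))): print(n,proj(c,X).round())
cv2.imwrite("pics/w6c.png",cv2.resize(c["color"][0:240,120:400],None,fx=2.5,fy=2.5,interpolation=cv2.INTER_CUBIC))
w=pickle.load(open("w5.pkl","rb"))
g=w["color"].astype(int)
for p in((204,85),(195,95),(168,140),(250,125),(245,65),(200,140),(225,100)): print(p,g[p[1],p[0]])
E
```

```text
time_s: 12.85
tcp_pos: [0.6245, 0.065, 0.2414]
eef_rot: [-180.0, 0.0, -83.5]
contact_force: [-0.1, 0.5, -0.3]
gripper_width: 0.057
gripper_force: 0.0
r [249. 116.]
s [250. 199.]
h [214. 148.]
(204, 85) [161 156 148]
(195, 95) [160 155 146]
(168, 140) [160 156 145]
(250, 125) [164 160 149]
(245, 65) [182 175 172]
(200, 140) [84 85 83]
(225, 100) [177 173 170]
```

View pics/w6c.png

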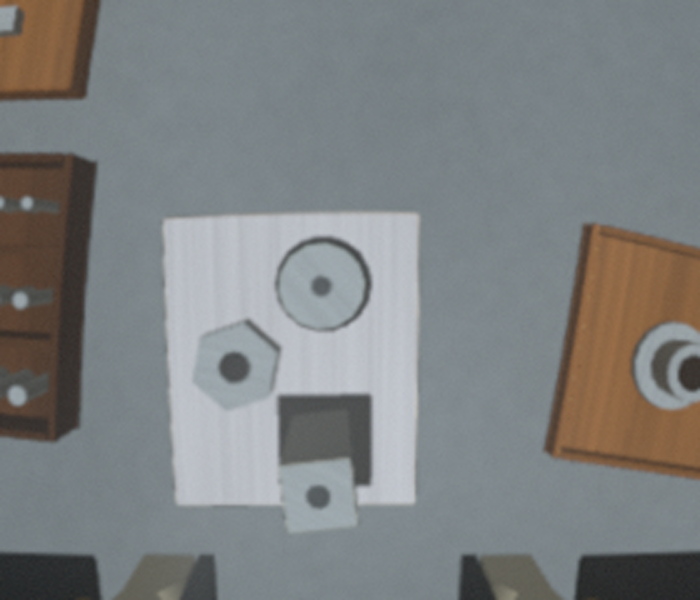

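The second crop shows the rack square to the gripper. The marks are at crop (321,286) for the round pillar, (318,497) for the square and (234,368) for the hex. The square pillar is turned a few degrees.

```bash
cat > meas.py <<'E'
from h import *
import pickle
def mark(c,p,R=12):
    u,v=map(int,p);g=c["color"][v-R:v+R+1,u-R:u+R+1].max(2).astype(float)
    m=g<115;n,l,s,ct=cv2.connectedComponentsWithStats(m.astype(np.uint8))
    i=min(range(1,n),key=lambda i:np.hypot(*(ct[i]-R))+(100 if s[i,4]<12 else 0))
    w=np.where(cv2.dilate((l==i).astype(np.uint8),np.ones((3,3)))>0,155-g,0).clip(0)
    y,x=np.mgrid[:2*R+1,:2*R+1];return (u-R+(w*x).sum()/w.sum(),v-R+(w*y).sum()/w.sum())
def top(c,p,z,R=30):
    u,v=map(int,p);g=c["color"].astype(int);B,Rr=g[...,0],g[...,2]
    m=(B>138)&(B<171)&(B-Rr>6)
    k=np.zeros(m.shape,bool);k[max(v-R,0):v+R,max(u-R,0):u+R]=1
    b=min(blobs(m&k,150),key=lambda b:-cv2.pointPolygonTest(cv2.convexHull(b),(u,v),True))
    return lift(c,cv2.convexHull(b),z)*1000
def hexang(P):
    # direction of the flats: least mean-square width scan over contour support
    best=min(np.arange(0,60,.5),key=lambda a:sum(np.ptp(P@[np.cos(np.radians(a+k)),np.sin(np.radians(a+k))]) for k in(0,60,120)))
    return best,[round(float(np.ptp(P@[np.cos(np.radians(best+k)),np.sin(np.radians(best+k))])),1) for k in(0,60,120)]
E
python3 - <<'E'
from meas import *
a=pickle.load(open("w5.pkl","rb"));b=pickle.load(open("w6.pkl","rb"))
obs={"r":((247.8,118.1),(248.4,114.4),.113),"s":((168.5,148.1),(247.2,198.8),.113),"h":((204,93.7),(213.6,147.2),.032)}
for n,(p,q,z) in obs.items():
    p=mark(a,p);q=mark(b,q);print(n,np.round(p,1),np.round(q,1),tri([(a,*p),(b,*q)]),onz(a,*p,z).round(4),onz(b,*q,z).round(4))
    for c,x in((a,p),(b,q)):
        P=top(c,x,z);print("  ",np.round(cv2.minAreaRect(P),1) if 0 else [np.round(t,1) for t in cv2.minAreaRect(P)], hexang(P) if n=="h" else "")
# rack edges (bright) from w6
B=b["color"][...,0]; R=blobs((B>168)&(np.arange(512)>150)[None,:]&(np.arange(512)<300)[None,:],3000)
print("rack",[ [np.round(t,1) for t in cv2.minAreaRect(lift(b,cv2.convexHull(x),.008)*1000)] for x in R[:1]])
E
```

```text
r [247.2 117.7] [248.1 114. ] (array([ 0.63902848, -0.00095853,  0.11317039]), [np.float64(0.0), np.float64(0.0)]) [ 0.639  -0.0009  0.113 ] [ 0.639 -0.001  0.113]
   [array([637.5,  -1.3]), array([31.5, 33. ]), np.float64(68.5)] Traceback (most recent call last):
  File "<stdin>", line 7, in <module>
  File "meas.py", line 13, in top
    b=min(blobs(m&k,150),key=lambda b:-cv2.pointPolygonTest(cv2.convexHull(b),(u,v),True))
ValueError: min() iterable argument is empty
```

```bash
cat >> meas.py <<'E'
def top(c,p,z,R=30,tol=10):
    u,v=p;g=c["color"].astype(int);y,x=np.mgrid[:384,:512];d=np.hypot(x-u,y-v)
    ref=np.median(g[(d>8)&(d<11)],0);m=(abs(g-ref).max(2)<tol)&(d<R)|(d<8)
    b=max(blobs(m,100),key=lambda b:cv2.pointPolygonTest(cv2.convexHull(b),(u,v),True))
    return lift(c,cv2.convexHull(b),z)*1000
E
cat > m2.py <<'E'
from meas import *
a=pickle.load(open("w5.pkl","rb"));b=pickle.load(open("w6.pkl","rb"))
obs={"r":((247.8,118.1),(248.4,114.4),.113),"s":((168.5,148.1),(247.2,198.8),.113),"h":((204,93.7),(213.6,147.2),.032)}
for n,(p,q,z) in obs.items():
    p=mark(a,p);q=mark(b,q);print(n,np.round(p,1),np.round(q,1),tri([(a,*p),(b,*q)]),onz(a,*p,z).round(4),onz(b,*q,z).round(4))
    for c,x in((a,p),(b,q)):
        P=top(c,x,z);print("  ",[np.round(t,1) for t in cv2.minAreaRect(P)], hexang(P) if n=="h" else "")
for c in(a,b):
    B=c["color"][...,0].astype(int);m=(B>168)&(np.arange(512)>130)[None,:]&(np.arange(512)<300)[None,:];m[215:]=0
    R=blobs(m,1000);print("rack",[[np.round(t,1) for t in cv2.minAreaRect(lift(c,cv2.convexHull(x),.008)*1000)] for x in R[:1]])
E
python3 m2.py
```

```text
r [247.2 117.7] [248.1 114. ] (array([ 0.63902848, -0.00095853,  0.11317039]), [np.float64(0.0), np.float64(0.0)]) [ 0.639  -0.0009  0.113 ] [ 0.639 -0.001  0.113]
   [array([637.6,  -1.3]), array([30.7, 31. ]), np.float64(75.9)] 
   [array([6.378e+02, 2.000e-01]), array([29.9, 30.6]), np.float64(51.3)] 
s [167.9 147.5] [246.9 198.3] (array([0.63109797, 0.08274692, 0.1140712 ]), [np.float64(0.0), np.float64(0.0)]) [0.631  0.0831 0.113 ] [0.6311 0.0831 0.113 ]
   [array([630.3,  82.5]), array([28.6, 27.5]), np.float64(12.7)] 
   [array([630.4,  84.2]), array([28. , 27.6]), np.float64(13.1)] 
h [203.3  93.3] [213.2 146.5] (array([0.67931764, 0.04642573, 0.03387125]), [np.float64(0.0), np.float64(0.0)]) [0.6795 0.0468 0.032 ] [0.6795 0.0467 0.032 ]
   [array([678. ,  46.3]), array([38.4, 44.1]), np.float64(53.7)] (np.float64(53.5), [38.5, 38.7, 40.3])
   [array([678.5,  48.4]), array([43.1, 38.5]), np.float64(22.7)] (np.float64(54.5), [38.5, 38.6, 39.0])
rack [[array([650.5,  44.2]), array([132.6, 157.6]), np.float64(6.8)]]
rack [[array([650. ,  53.3]), array([133.9, 172.6]), np.float64(6.9)]]
```

Heights check out: pillar tops about 113 mm, hex top about 33 mm. The square pillar is at (0.6308, 0.083), turned 13°. Now the grasp, by its faces.

```bash
python3 -m inch '-0.06 -0.03 0 0 0.65; -0.055 -0.025 0 -0.018 0.65; 0 0 0 0 0.65; 0 0 0 0 0.65; 0 0 0.15 0 0.65; 0 0 0.15 0 0.65; 0 0 0.15 0 0.65; 0 0 0.1 0 0.65' 40
python3 - <<'E'
from meas import *
c=cap("wrist","w7");print(c["color"].shape, proj(c,(.6308,.083,.113)))
E
```

```text
time_s: 13.9
tcp_pos: [0.6304, 0.0827, 0.1577]
eef_rot: [179.9, -0.0, -76.8]
contact_force: [0.3, 0.1, -0.5]
gripper_width: 0.0571
gripper_force: 0.0
(384, 512, 3) [254.787002   211.69732268]
```

View pics/w7.png

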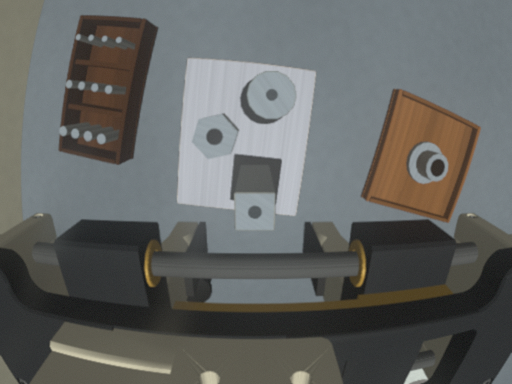

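The square pillar's mark is at (254,211), midway between the fingers and square to them as predicted. Descending and closing.

```bash
python3 -m inch '0 0 0.15 0 0.65; 0 0 0.15 0 0.65; 0 0 0.15 0 0.65; 0 0 0.12 0 0.65; 0 0 0.08 0 0.65; 0 0 0 0 0.65; 0 0 0 0 0.3; 0 0 0 0 0.28' 40
python3 -m inch '0 0 0 0 0.25; 0 0 0 0 0.25; 0 0 0 0 0.25; 0 0 0 0 0.25; 0 0 0 0 0.25; 0 0 -0.03 0 0.25; 0 0 -0.07 0 0.25; 0 0 0 0 0.25' 40
```

```text
time_s: 14.95
tcp_pos: [0.6313, 0.0832, 0.0621]
eef_rot: [-179.9, 0.0, -76.7]
contact_force: [0.0, 0.3, 0.4]
gripper_width: 0.0423
gripper_force: 0.0
time_s: 15.95
tcp_pos: [0.6312, 0.0832, 0.0769]
eef_rot: [-179.9, 0.0, -76.7]
contact_force: [-0.3, -0.2, -7.2]
gripper_width: 0.0296
gripper_force: 40.0
```

```bash
python3 -m inch '0 0 -0.12 0 0.25; 0 0 -0.2 0 0.25; 0 0 -0.25 0 0.25; 0 0 -0.25 0 0.25; 0.08 0.05 0 0 0.25; 0.16 0.1 0 0 0.25; 0.24 0.15 0 0 0.25; 0.3 0.18 0 0 0.25'
python3 -m inch '0.3 0.18 0 0 0.25; 0.3 0.18 0 0 0.25; 0.3 0.18 0 0 0.25; 0.3 0.18 0 0 0.25; 0.3 0.18 0 0 0.25; 0.2 0.12 0 0 0.25; 0.1 0.06 0 0 0.25; 0 0 0 0 0.25'
cat > mat.py <<'E'
from meas import *
c=cap("wrist","wm%d"%(get_state()["time_s"]*100))
g=c["color"].max(2).astype(int);m=g<48;m[232:]=0
for b in blobs(m,800)[:3]:
    r=cv2.minAreaRect(lift(c,cv2.convexHull(b),.004)*1000);print(cv2.boundingRect(b),[np.round(t,1) for t in r])
s=get_state();print(s["tcp_pos"].round(4),s["eef_rot"].round(1),s["joints"].round(0))
E
python3 mat.py
```

```text
time_s: 16.95
tcp_pos: [0.5854, -0.0493, 0.1976]
eef_rot: [179.8, 0.0, -76.7]
contact_force: [0.8, -1.3, -7.1]
gripper_width: 0.0297
gripper_force: 40.0
time_s: 17.95
tcp_pos: [0.4899, -0.3484, 0.198]
eef_rot: [179.9, 0.1, -76.9]
contact_force: [-0.4, 0.6, -6.8]
gripper_width: 0.0297
gripper_force: 40.0
[ 0.4905 -0.3476  0.1982] [ 1.799e+02  1.000e-01 -7.680e+01] [-17.  15. -11.  -0. -64.  30.]
```

Run:
```python
from meas import *
c=cap("wrist");g=c["color"].max(2)
for X in((.477,-.39,.004),(.477,-.42,.004),(.44,-.4,.004),(.52,-.40,.004),(.477,-.5,0),(.3,-.4,0)):
    p=proj(c,X);print(X,p.round(),g[int(p[1]),int(p[0])] if 0<=p[1]<384 and 0<=p[0]<512 else None)
for r in(60,100,140,180): print(r,g[r,100:420:12])
```

```text
(0.477, -0.39, 0.004) [274. 136.] 52
(0.477, -0.42, 0.004) [280. 112.] 56
(0.44, -0.4, 0.004) [306. 136.] 59
(0.52, -0.4, 0.004) [241. 120.] 59
(0.477, -0.5, 0) [295.  48.] 165
(0.3, -0.4, 0) [403. 163.] 162
60 [159  75 152 161 165 163 162 166 163 166 164 163 164 165 164 161 165 164
 166 163 160 162 162 163 164 162 165]
100 [ 70  85 161 160 161 160 163 162 161 160 161  65  65  58  60  59  61  64
  65  68 165 162 166 166 169 164 165]
140 [163 163 164 161 162 159 159 157 156 158  70  62  56  54  50  52  56  56
  61 161 166 168 165 169 166 163 165]
180 [166 168 165 164 162 161 157 157 155 148  65  60  56  53  51  55  55  59
 138 162 164 164 165 163 165 161 158]
```

```bash
cat > mat.py <<'E'
from meas import *
c=cap("wrist","wm%d"%(get_state()["time_s"]*100))
g=c["color"].max(2).astype(int);m=g<105;m[200:]=0;m[:,:180]=0;m[:,360:]=0
b=blobs(m,800)[0];P=lift(c,cv2.convexHull(b),.004)*1000
r=cv2.minAreaRect(P);B=cv2.boxPoints(r);print(cv2.boundingRect(b),[np.round(t,1) for t in r]);print(B.round(1).tolist())
f=B[np.argsort(B[:,1])[:2]];d=f[np.argmax(f[:,0])]-f[np.argmin(f[:,0])];d/=np.linalg.norm(d);n=np.array([-d[1],d[0]])
print("width dir",d,"centre",f.mean(0)+100*n)
E
python3 mat.py
```

```text
(209, 74, 127, 127) [array([ 478.3, -375.7]), array([129.2, 158.2]), np.float64(2.8)]
[[410.0, -299.79998779296875], [417.6000061035156, -457.79998779296875], [546.7000122070312, -451.6000061035156], [539.0999755859375, -293.6000061035156]]
width dir [0.99884516 0.04804474] centre [ 477.321  -354.8125]
```

```bash
python3 -m inch '0.1 0.05 0 0 0.25; 0.15 0.07 0 0 0.25; 0.06 0.04 0.1 0 0.25; 0 0 0.2 0 0.25; 0 0 0.25 0 0.25; 0 0 0.2 0 0.25; 0 0 0.1 0 0.25; 0 0 0.06 0 0.25'
python3 -m inch '0 0 0.03 0 0.25; 0 0 0.015 0 0.25; 0 0 0.006 0 0.25; 0 0 0.003 0 0.25; 0 0 0 0 0.25; 0 0 0 0 0.25; 0 0 0 0 0.25; 0 0 0 0 0.25'
```

```text
time_s: 19.1
tcp_pos: [0.4792, -0.398, 0.062]
eef_rot: [180.0, 0.0, -76.7]
contact_force: [0.2, -0.4, -6.2]
gripper_width: 0.0301
gripper_force: 40.0
time_s: 20.1
tcp_pos: [0.4792, -0.3981, 0.0547]
eef_rot: [-180.0, -0.0, -76.7]
contact_force: [-0.5, 0.8, -6.6]
gripper_width: 0.0299
gripper_force: 40.0
```

```bash
python3 -m inch '0 0 0.006 0 0.25; 0 0 0.004 0 0.25; 0 0 0.002 0 0.25; 0 0 0 0 0.25; 0 0 0 0 0.25; 0 0 0 0 0.25; 0 0 0 0 0.25; 0 0 0 0 0.25'
```

```text
time_s: 21.1
tcp_pos: [0.4792, -0.3981, 0.0529]
eef_rot: [-180.0, -0.0, -76.7]
contact_force: [-0.9, 0.7, -7.7]
gripper_width: 0.0299
gripper_force: 40.0
```

Still fully hanging, so lower in 0.5 mm steps until the load comes off.

```bash
python3 -m inch '0 0 0.003 0 0.25; 0 0 0 0 0.25; 0 0 0.003 0 0.25; 0 0 0 0 0.25; 0 0 0 0 0.25; 0 0 0 0 0.25; 0 0 0 0 0.25; 0 0 0 0 0.25'; python3 -m inch '0 0 0.003 0 0.25; 0 0 0 0 0.25; 0 0 0.002 0 0.25; 0 0 0 0 0.25; 0 0 0 0 0.25; 0 0 0 0 0.25; 0 0 0 0 0.25; 0 0 0 0 0.25'
```

```text
time_s: 22.1
tcp_pos: [0.4792, -0.3982, 0.0527]
eef_rot: [-180.0, -0.0, -76.7]
contact_force: [-3.8, 3.3, 5.7]
gripper_width: 0.0299
gripper_force: 40.0
time_s: 23.1
tcp_pos: [0.4792, -0.3982, 0.0527]
eef_rot: [-180.0, -0.0, -76.7]
contact_force: [-4.1, 5.0, 12.1]
gripper_width: 0.0302
gripper_force: 40.0
```

```bash
python3 -m inch '0 0 -0.003 0 0.28; 0 0 0 0 0.45; 0 0 0 0 0.55; 0 0 0 0 0.65; 0 0 0 0 0.65; 0 0 0 0 0.65; 0 0 -0.1 0 0.65; 0 0 -0.2 0 0.65'
python3 -m inch '0 0 -0.3 0 0.65; 0 0 -0.35 0 0.65; -0.15 -0.1 0 0 0.65; -0.3 -0.22 0 0 0.65; -0.35 -0.25 0 0 0.65; -0.35 -0.25 0 0 0.65; -0.35 -0.25 0 0 0.65; -0.35 -0.25 0 0 0.65'
python3 -m inch '-0.3 -0.2 0 0 0.65; -0.182 -0.12 0 0 0.65; 0 0 0 0 0.65; 0 0 0 0 0.65;0 0 0 0 0.65;0 0 0 0 0.65;0 0 0 0 0.65;0 0 0 0 0.65'
python3 - <<'E'
from meas import *
c=cap("wrist","w8");s=cap("side","d8");t=get_state()
p=mark(c,proj(c,(.6385,-.0008,.113)));print(p,onz(c,*p,.113).round(4),t["eef_rot"].round(1))
g=c["color"].max(2)
print(proj(s,(.479,-.398,.104)).round(),proj(s,(.479,-.398,.004)).round())
cv2.imwrite("pics/mix8.png",np.hstack([c["color"][:240,120:420],cv2.resize(s["color"][60:200,300:475],(300,240))]))
E
```

```text
time_s: 24.1
tcp_pos: [0.4785, -0.3978, 0.0969]
eef_rot: [179.9, 0.1, -76.7]
contact_force: [0.6, 0.5, -0.0]
gripper_width: 0.057
gripper_force: 0.0
time_s: 25.1
tcp_pos: [0.6059, -0.0881, 0.1958]
eef_rot: [-179.9, -0.0, -76.7]
contact_force: [2.1, -1.1, 1.0]
gripper_width: 0.0571
gripper_force: 0.0
time_s: 26.1
tcp_pos: [0.6352, -0.0089, 0.1942]
eef_rot: [180.0, -0.0, -76.8]
contact_force: [0.5, -0.9, 0.3]
gripper_width: 0.0569
gripper_force: 0.0
(np.float64(248.8317817014446), np.float64(204.1605136436597)) [ 0.639  -0.0008  0.113 ] [180.    0.  -76.7]
[389. 114.] [380. 146.]
```

View pics/mix8.png

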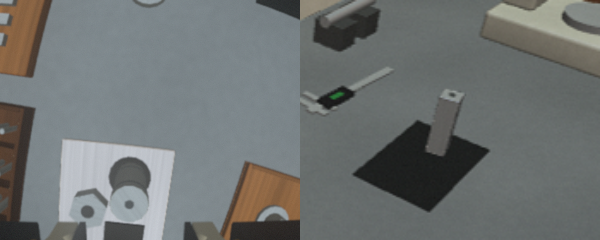

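The square pillar stands upright on the right half of the mat, and the round pillar's mark is at (129,204) in the left half. Grasping the round pillar.

```bash
python3 -m inch '-0.047 -0.034 0 0 0.65; 0 0 0.05 0 0.65; 0 0 0.15 0 0.65; 0 0 0.2 0 0.65; 0 0 0.2 0 0.65; 0 0 0.15 0 0.65; 0 0 0.1 0 0.65; 0 0 0.033 0 0.65' 40
python3 -m inch '0 0 0 0 0.65; 0 0 0 0 0.3; 0 0 0 0 0.3; 0 0 0 0 0.3; 0 0 0 0 0.3; 0 0 0 0 0.3; 0 0 0 0 0.3; 0 0 0 0 0.3' 40
```

```text
time_s: 27.2
tcp_pos: [0.6382, -0.0007, 0.0606]
eef_rot: [179.9, -0.0, -76.7]
contact_force: [1.1, -0.2, -0.5]
gripper_width: 0.0568
gripper_force: 0.0
time_s: 28.2
tcp_pos: [0.6386, -0.0007, 0.0623]
eef_rot: [-180.0, -0.0, -76.7]
contact_force: [-2.4, 0.5, 5.5]
gripper_width: 0.0335
gripper_force: 40.0
```

```bash
python3 -m inch '0 0 -0.05 0 0.3; 0 0 -0.15 0 0.3; 0 0 -0.25 0 0.3; 0 0 -0.25 0 0.3; 0.1 0.09 -0.1 0 0.3; 0.2 0.18 0 0 0.3; 0.3 0.26 0 0 0.3; 0.3 0.27 0 0 0.3'
python3 -m inch '0.3 0.27 0 0 0.3; 0.25 0.22 0 0 0.3; 0.16 0.14 0 0 0.3; 0.08 0.077 0 0 0.3; 0 0 0.05 0 0.3; 0 0 0.15 0 0.3; 0 0 0.2 0 0.3; 0 0 0.2 0 0.3'
```

```text
time_s: 29.2
tcp_pos: [0.5504, -0.1609, 0.1804]
eef_rot: [179.9, 0.1, -76.7]
contact_force: [1.3, -1.7, -7.8]
gripper_width: 0.0337
gripper_force: 40.0
time_s: 30.2
tcp_pos: [0.4769, -0.2981, 0.0902]
eef_rot: [180.0, 0.0, -76.7]
contact_force: [0.0, 0.3, -8.2]
gripper_width: 0.0336
gripper_force: 40.0
```

```bash
python3 -m inch '0 0 0.1 0 0.3; 0 0 0.07 0 0.3; 0 0 0.04 0 0.3; 0 0 0.02 0 0.3; 0 0 0.005 0 0.3; 0 0 0 0 0.3; 0 0 0 0 0.3; 0 0 0 0 0.3'
python3 -m inch '0 0 0.003 0 0.3; 0 0 0 0 0.3; 0 0 0 0 0.3; 0 0 0 0 0.3; 0 0 0 0 0.3; 0 0 0 0 0.3; 0 0 0 0 0.3; 0 0 0 0 0.3'
```

```text
time_s: 31.2
tcp_pos: [0.4769, -0.2993, 0.0567]
eef_rot: [-180.0, -0.0, -76.7]
contact_force: [0.1, 0.5, -7.9]
gripper_width: 0.0336
gripper_force: 40.0
time_s: 32.2
tcp_pos: [0.4768, -0.2992, 0.056]
eef_rot: [-180.0, -0.0, -76.7]
contact_force: [-0.6, 0.3, -6.6]
gripper_width: 0.0336
gripper_force: 40.0
```

```bash
python3 -m inch '0 0 0.008 0 0.3; 0 0 0.006 0 0.3; 0 0 0.003 0 0.3; 0 0 0 0 0.3; 0 0 0.003 0 0.3; 0 0 0 0 0.3; 0 0 0 0 0.3; 0 0 0 0 0.3'
```

```text
time_s: 33.2
tcp_pos: [0.4768, -0.2993, 0.0533]
eef_rot: [-180.0, -0.0, -76.7]
contact_force: [-1.5, 0.3, -1.5]
gripper_width: 0.0335
gripper_force: 40.0
```

```bash
python3 -m inch '0 0 0.002 0 0.3; 0 0 0 0 0.36; 0 0 0 0 0.5; 0 0 0 0 0.65; 0 0 0 0 0.65; 0 0 0 0 0.65; 0 0 -0.1 0 0.65; 0 0 -0.2 0 0.65'
python3 -m inch '0 0 -0.35 0 0.65; 0 0 -0.4 0 0.65; -0.15 -0.11 0 0 0.65; -0.3 -0.23 0 0 0.65; -0.35 -0.27 0 0 0.65; -0.35 -0.27 0 0 0.65; -0.35 -0.27 0 0 0.65; -0.3 -0.23 0 0 0.65'
python3 -m inch '-0.05 -0.03 0 0 0.65; 0 0 0 0 0.65; 0 0 0 0 0.65; 0 0 0 0 0.65;0 0 0 0 0.65;0 0 0 0 0.65;0 0 0 0 0.65;0 0 0 0 0.65'
python3 - <<'E'
from meas import *
b=pickle.load(open("w6.pkl","rb"));print("box",onz(b,158,100,.04),onz(b,150,175,.04),onz(b,150,175,0.))
c=cap("wrist","w9");pickle.dump(c,open("w9.pkl","wb"));s=cap("side","d9")
p=mark(c,proj(c,(.6795,.0467,.032)));print("hex",p,onz(c,*p,.032))
cv2.imwrite("pics/mix9.png",np.hstack([cv2.resize(c["color"][:240,120:420],(600,480)),cv2.resize(s["color"][60:200,300:475],(200,480))]))
E
```

```text
time_s: 34.2
tcp_pos: [0.4761, -0.2991, 0.098]
eef_rot: [179.9, 0.1, -76.7]
contact_force: [0.2, 0.7, 0.3]
gripper_width: 0.0571
gripper_force: 0.0
time_s: 35.2
tcp_pos: [0.6123, 0.0028, 0.2117]
eef_rot: [-179.9, -0.0, -76.7]
contact_force: [0.1, -0.9, 0.3]
gripper_width: 0.0572
gripper_force: 0.0
time_s: 36.2
tcp_pos: [0.6142, 0.009, 0.2102]
eef_rot: [-180.0, -0.0, -76.7]
contact_force: [0.0, -0.1, -0.2]
gripper_width: 0.0567
gripper_force: 0.0
box [ 0.75345475 -0.00653567  0.04      ] [0.75903664 0.09021381 0.04      ] [0.7729594  0.10142361 0.        ]
hex (np.float64(194.66442460560108), np.float64(188.96881496881497)) [0.67955425 0.04680958 0.032     ]
```

View pics/mix9.png

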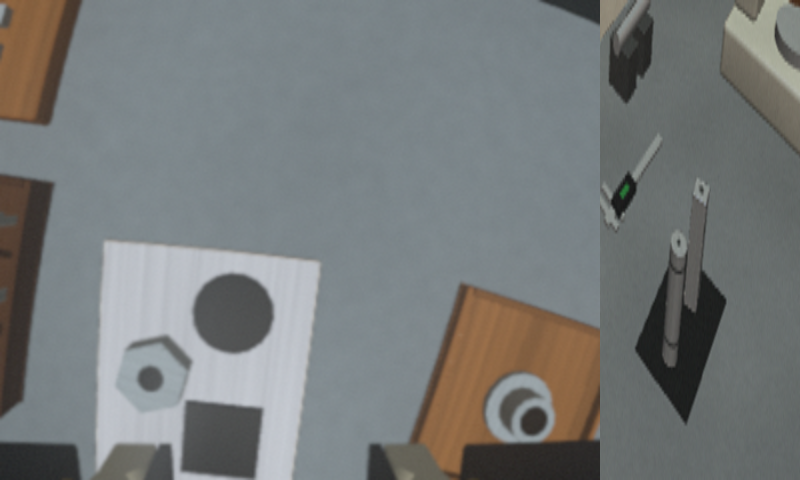

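Left part: hex bore at (151,378), round seat at (233,313), square seat at (222,440), both seats bare. Right part: both pillars standing upright on the mat.

```bash
python3 -m inch '-0.047 -0.16 0 0 0.65; -0.05 -0.16 0.1 0 0.65; -0.05 -0.159 0.1 0 0.65; 0 0 0.1 -0.028 0.65; 0 0 0.1 -0.029 0.65; 0 0 0.1 -0.029 0.65; 0 0 0 -0.027 0.65; 0 0 0 0 0.65' 30
python3 - <<'E'
from meas import *
c=pickle.load(open("w9.pkl","rb"))
for n,p in(("round",(236.5,156.5)),("square",(231,220))):
    g=c["color"].max(2);m=(g<110);y,x=np.mgrid[:384,:512];m&=np.hypot(x-p[0],y-p[1])<32
    b=max(blobs(m,100),key=lambda b:cv2.pointPolygonTest(b,p,True));P=lift(c,cv2.convexHull(b),.013)*1000
    print(n,cv2.boundingRect(b),[np.round(t,1) for t in cv2.minAreaRect(P)],[np.round(t,1) for t in cv2.fitEllipse(P)])
d=cap("wrist","w10");p=mark(d,proj(d,(.6795,.0467,.032)));print("hex",p,onz(d,*p,.032));P=top(d,p,.032,40);print(cv2.minAreaRect(P),hexang(P))
E
```

```text
time_s: 37.3
tcp_pos: [0.6791, 0.047, 0.1349]
eef_rot: [180.0, 0.0, -36.1]
contact_force: [-0.1, 0.1, 0.4]
gripper_width: 0.0569
gripper_force: 0.0
round (218, 138, 39, 39) [array([638.7,   1.6]), array([46.4, 47. ]), np.float64(13.2)] [array([638.4,   1.7]), array([47.5, 47.8]), np.float64(175.6)]
square (212, 202, 40, 38) [array([628.4,  84.8]), array([48.1, 49.4]), np.float64(7.1)] [array([626.8,  84.3]), array([56.3, 67.9]), np.float64(101.8)]
hex (np.float64(254.53930991990143), np.float64(188.96629698089956)) [0.67919661 0.04675408 0.032     ]
((678.03564453125, 46.818153381347656), (38.15547561645508, 43.11408996582031), 55.053924560546875) (np.float64(55.0), [38.2, 39.3, 39.2])
```

```bash
python3 -m inch '0 0 0.15 -0.002 0.65; 0 0 0.2 0 0.65; 0 0 0.2 0 0.65; 0 0 0.12 0 0.65; 0 0 0.08 0 0.65; 0 0 0.045 0 0.65; 0 0 0 0 0.65; 0 0 0 0 0.65' 30
python3 -m inch '0 0 0 0 0.4; 0 0 0 0 0.35; 0 0 0 0 0.35; 0 0 0 0 0.35; 0 0 0 0 0.35; 0 0 0 0 0.35; 0 0 0 0 0.35; 0 0 0 0 0.35'
```

```text
time_s: 38.35
tcp_pos: [0.6797, 0.0471, 0.0169]
eef_rot: [-179.9, -0.1, -35.3]
contact_force: [0.5, -0.2, 0.1]
gripper_width: 0.0571
gripper_force: 0.0
time_s: 39.35
tcp_pos: [0.6793, 0.047, 0.0163]
eef_rot: [-180.0, -0.0, -35.3]
contact_force: [-2.1, 0.6, 5.6]
gripper_width: 0.0398
gripper_force: 30.0
```

```bash
python3 -m inch '0 0 -0.05 0 0.35; 0 0 -0.2 0 0.35; 0 0 -0.3 0 0.35; -0.1 -0.04 -0.3 0 0.35; -0.2 -0.09 -0.04 0 0.35; -0.3 -0.13 0 0 0.35; -0.35 -0.15 0 0 0.35; -0.35 -0.15 0 0 0.35'
python3 -m inch '-0.35 -0.15 0 0 0.35; -0.3 -0.13 0 0 0.35; -0.15 -0.08 0 0 0.35; -0.054 -0.023 0 0 0.35; 0 0 0.1 0 0.35; 0 0 0.15 0 0.35; 0 0 0.15 0 0.35; 0 0 0.1 0 0.35'
```

```text
time_s: 40.35
tcp_pos: [0.5673, 0.2293, 0.1493]
eef_rot: [180.0, 0.0, -35.4]
contact_force: [1.1, 1.0, -2.2]
gripper_width: 0.0396
gripper_force: 30.0
time_s: 41.35
tcp_pos: [0.4971, 0.3473, 0.0723]
eef_rot: [179.8, 0.0, -35.4]
contact_force: [0.5, -0.0, -2.0]
gripper_width: 0.0396
gripper_force: 30.0
```

```bash
python3 -m inch '-0.006 -0.008 0.08 0 0.35; 0 0 0.05 0 0.35; 0 0 0.03 0 0.35; 0 0 0.015 0 0.35; 0 0 0 0 0.35; 0 0 0 0 0.35; 0 0 0 0 0.35; 0 0 0 0 0.35'
```

```text
time_s: 42.35
tcp_pos: [0.4973, 0.3508, 0.0484]
eef_rot: [-180.0, 0.0, -35.3]
contact_force: [-0.1, 0.1, -2.4]
gripper_width: 0.0397
gripper_force: 30.0
```

```bash
python3 -m inch '0.005 0.008 0.015 0 0.35; 0 0 0.01 0 0.35; 0 0 0.006 0 0.35; 0 0 0.003 0 0.35; 0 0 0 0 0.35; 0 0 0 0 0.35; 0 0 0 0 0.35; 0 0 0 0 0.35'
python3 -m inch '0 0 0.003 0 0.35; 0 0 0 0 0.35; 0 0 0 0 0.35; 0 0 0 0 0.35; 0 0 0 0 0.35; 0 0 0 0 0.35; 0 0 0 0 0.35; 0 0 0 0 0.35'
```

```text
time_s: 43.35
tcp_pos: [0.4971, 0.3492, 0.0433]
eef_rot: [180.0, -0.0, -35.3]
contact_force: [-3.4, -1.6, 3.9]
gripper_width: 0.04
gripper_force: 30.0
time_s: 44.35
tcp_pos: [0.4972, 0.3492, 0.0433]
eef_rot: [-180.0, -0.0, -35.3]
contact_force: [-4.3, -3.3, 8.9]
gripper_width: 0.0398
gripper_force: 30.0
```

Seated on the stage. Release, rise, and check from above.

```bash
python3 -m inch '0 0 -0.004 0 0.4; 0 0 0 0 0.5; 0 0 0 0 0.6; 0 0 0 0 0.65; 0 0 0 0 0.65; 0 0 -0.1 0 0.65; 0 0 -0.3 0 0.65; 0 0 -0.35 0 0.65' 40
python3 -m inch '0 0 -0.25 0 0.65; 0 0 0 0 0.65; 0 0 0 0 0.65; 0 0 0 0 0.65; 0 0 0 0 0.65; 0 0 0 0 0.65; 0 0 0 0 0.65; 0 0 0 0 0.65'
sed -i 's/^L.append.*$//; s/^c\["obs"\].*$//; /^if len(L)/,$d' st.py; python3 st.py
python3 - <<'E'
from meas import *
c=cap("wrist","w11");p=mark(c,proj(c,(.4975,.3492,.059)));print("hex",p,onz(c,*p,.059));P=top(c,p,.059,40);print(cv2.minAreaRect(P))
w=cap("side");print(proj(w,(.479,-.398,.104)))
cv2.imwrite("pics/mix11.png",np.hstack([cv2.resize(c["color"][80:260,160:360],(500,450)),cv2.resize(w["color"][80:200,320:440],(300,450))]))
E
```

```text
time_s: 45.35
tcp_pos: [0.4969, 0.3489, 0.1574]
eef_rot: [179.9, -0.0, -35.3]
contact_force: [0.6, 0.6, -0.1]
gripper_width: 0.0566
gripper_force: 0.0
time_s: 46.35
tcp_pos: [0.4972, 0.3493, 0.1931]
eef_rot: [180.0, 0.0, -35.3]
contact_force: [0.5, -1.1, 0.6]
gripper_width: 0.0568
gripper_force: 0.0
0.03 496.5 350.1 [140.7 141.3]
0.035 497.4 349.4 [138.5 139.1]
0.04 498.4 348.7 [136.3 136.9]
dark [255.9 181.5] [12.5 12.9] [0.4973 0.3474 0.067 ]
hex (np.float64(254.8839958622728), np.float64(180.41606324811585)) [0.49705454 0.3487896  0.059     ]
((495.9176025390625, 348.8949890136719), (37.83525848388672, 42.20537567138672), 55.6606559753418)
[389.10863438 113.8999358 ]
```

View pics/mix11.png

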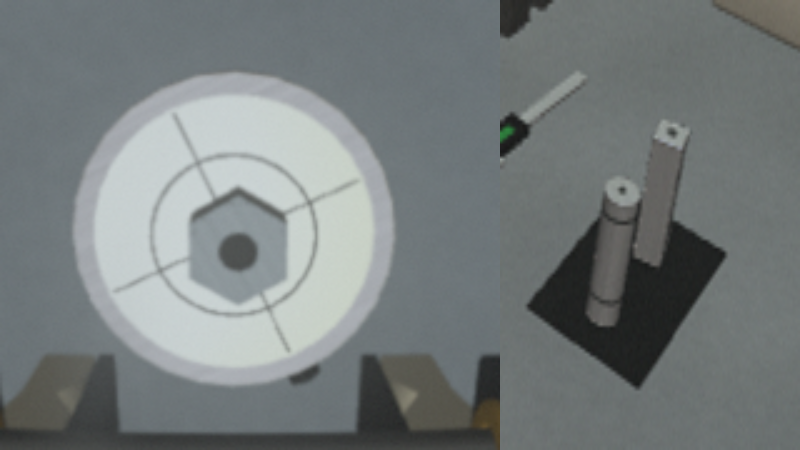

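The hex lies centred inside the engraved circle, with its bore at crop (238,252), and both pillars are still upright on the mat. Going for the round pillar.

```bash
python3 -m inch '0.1 0.15 0 0 0.65; 0.217 0.328 0 0 0.65; 0.217 0.328 0 0 0.65; 0.217 0.328 0 0 0.65; 0.217 0.328 0 0 0.65; 0.217 0.328 0 0 0.65; 0.217 0.328 0 0 0.65; 0.217 0.328 0 0 0.65' 40
python3 -m inch '0.217 0.328 0 0 0.65; 0.217 0.328 0 0 0.65; 0.217 0.328 0 0 0.65; 0.118 0.177 0 0 0.65; 0 0 0 0.0287 0.65; 0 0 0 0.0287 0.65; 0 0 0 0.0287 0.65; 0 0 0 0.0287 0.65'
cat > pil.py <<'E'
from meas import *
import sys
x,y,z=map(float,sys.argv[1:4]);c=cap("wrist");s=get_state()
p=mark(c,proj(c,(x,y,z)));X=onz(c,*p,z);r=np.radians(s["eef_rot"][2])
d=X[:2]-s["tcp_pos"][:2];print("mark",X.round(4),"tcp",s["tcp_pos"].round(4),s["eef_rot"].round(1))
print("tx ty units",(np.array([[np.cos(r),np.sin(r)],[np.sin(r),-np.cos(r)]])@d/.15).round(3))
P=top(c,p,z,40);R=cv2.minAreaRect(P);print([np.round(t,1) for t in R])
E
python3 pil.py .4768 -.2993 .104; python3 pil.py .479 -.398 .104
```

```text
time_s: 47.5
tcp_pos: [0.4821, -0.0929, 0.1937]
eef_rot: [-180.0, -0.0, -35.3]
contact_force: [1.9, 0.3, -0.1]
gripper_width: 0.0568
gripper_force: 0.0
time_s: 48.5
tcp_pos: [0.4755, -0.2997, 0.1934]
eef_rot: [-180.0, 0.0, -77.0]
contact_force: [0.7, -0.2, 0.7]
gripper_width: 0.0569
gripper_force: 0.0
mark [ 0.4773 -0.2994  0.104 ] tcp [ 0.4755 -0.2996  0.1934] [-180.     0.   -77.5]
tx ty units [ 0.001 -0.012]
[array([ 476. , -298.7]), array([30.6, 31.1]), np.float64(13.0)]
mark [ 0.4796 -0.3981  0.104 ] tcp [ 0.4756 -0.2996  0.1934] [-180.     0.   -76.8]
tx ty units [0.646 0.124]
[array([ 478.5, -397.5]), array([27.2, 27.1]), np.float64(12.5)]
```

```bash
python3 -m inch '0 -0.008 0.1 0 0.65; 0 0 0.2 0 0.65; 0 0 0.2 0 0.65; 0 0 0.2 0 0.65; 0 0 0.12 0 0.65; 0 0 0.07 0 0.65; 0 0 0.04 0 0.65; 0 0 0 0 0.65' 40
python3 -m inch '0 0 0 0 0.45; 0 0 0 0 0.3; 0 0 0 0 0.3; 0 0 0 0 0.3; 0 0 0 0 0.3; 0 0 0 0 0.3; 0 0 0 0 0.3; 0 0 0 0 0.3'
```

```text
time_s: 49.6
tcp_pos: [0.4777, -0.299, 0.0537]
eef_rot: [180.0, 0.0, -76.6]
contact_force: [0.4, -0.5, -0.0]
gripper_width: 0.0566
gripper_force: 0.0
time_s: 50.6
tcp_pos: [0.4776, -0.2991, 0.0541]
eef_rot: [180.0, -0.0, -76.7]
contact_force: [-1.7, -0.1, 5.8]
gripper_width: 0.0335
gripper_force: 39.9
```

```bash
python3 -m inch '0 0 -0.05 0 0.3; 0 0 -0.15 0 0.3; 0 0 -0.25 0 0.3; 0 0 -0.25 0 0.3; -0.1 -0.09 -0.14 0 0.3; -0.2 -0.18 0 0 0.3; -0.3 -0.265 0 0 0.3; -0.3 -0.265 0 0 0.3'
python3 -m inch '-0.3 -0.265 0 0 0.3; -0.26 -0.23 0 0 0.3; -0.16 -0.14 0 0 0.3; -0.084 -0.071 0 0 0.3; 0 0 0.1 0 0.3; 0 0 0.15 0 0.3; 0 0 0.15 0 0.3; 0 0 0.12 0 0.3'
```

```text
time_s: 51.6
tcp_pos: [0.563, -0.1382, 0.179]
eef_rot: [179.9, 0.1, -76.7]
contact_force: [1.1, -1.5, -7.4]
gripper_width: 0.0335
gripper_force: 39.9
time_s: 52.6
tcp_pos: [0.6371, 0.0007, 0.0998]
eef_rot: [179.9, 0.0, -76.7]
contact_force: [0.1, 0.9, -7.1]
gripper_width: 0.0332
gripper_force: 39.9
```

```bash
python3 -m inch '0 0 0.08 0 0.3; 0 0 0.06 0 0.3; 0 0 0.04 0 0.3; 0 0 0.02 0 0.3; 0 0 0 0 0.3; 0 0 0 0 0.3; 0 0 0 0 0.3; 0 0 0 0 0.3'
```

```text
time_s: 53.6
tcp_pos: [0.6386, 0.0019, 0.072]
eef_rot: [-180.0, 0.0, -76.7]
contact_force: [0.2, -0.7, -7.4]
gripper_width: 0.0336
gripper_force: 39.9
```

```bash
python3 -m inch '0 0 0.03 0 0.3; 0 0 0.015 0 0.3; 0 0 0.006 0 0.3; 0 0 0.003 0 0.3; 0 0 0 0 0.3; 0 0 0.003 0 0.3; 0 0 0 0 0.3; 0 0 0 0 0.3'
```

```text
time_s: 54.6
tcp_pos: [0.6386, 0.0018, 0.0633]
eef_rot: [-180.0, 0.0, -76.7]
contact_force: [-1.1, -0.0, -5.6]
gripper_width: 0.0331
gripper_force: 39.9
```

```bash
python3 -m inch '0 0 0.003 0 0.3; 0 0 0 0 0.3; 0 0 0 0 0.3; 0 0 0 0 0.3; 0 0 0.002 0 0.3; 0 0 0 0 0.3; 0 0 0 0 0.3; 0 0 0 0 0.3'
```

```text
time_s: 55.6
tcp_pos: [0.6386, 0.0018, 0.0632]
eef_rot: [-180.0, -0.0, -76.6]
contact_force: [-3.7, 0.9, 5.0]
gripper_width: 0.0335
gripper_force: 39.9
```

```bash
python3 -m inch '0 0 -0.002 0 0.36; 0 0 0 0 0.5; 0 0 0 0 0.65; 0 0 0 0 0.65; 0 0 0 0 0.65; 0 0 -0.1 0 0.65; 0 0 -0.2 0 0.65; 0 0 -0.3 0 0.65'
python3 -m inch '0 0 -0.26 0 0.65; 0.15 0.1 0 0 0.65; 0.3 0.21 0 0 0.65; 0.35 0.25 0 0 0.65; 0.35 0.25 0 0 0.65; 0.35 0.25 0 0 0.65; 0.35 0.25 0 0 0.65; 0.3 0.21 0 0 0.65'
python3 -m inch '0.2 0.13 0 0 0.65; 0 0 0 0 0.65; 0 0 0 0 0.65; 0 0 0 0 0.65;0 0 0 0 0.65;0 0 0 0 0.65;0 0 0 0 0.65;0 0 0 0 0.65'
python3 pil.py .479 -.398 .104
```

```text
time_s: 56.6
tcp_pos: [0.6379, 0.0017, 0.1536]
eef_rot: [179.9, -0.0, -76.7]
contact_force: [0.9, 0.6, 0.5]
gripper_width: 0.057
gripper_force: 0.0
time_s: 57.6
tcp_pos: [0.4924, -0.3592, 0.1922]
eef_rot: [-180.0, -0.0, -76.7]
contact_force: [0.9, 0.3, 0.6]
gripper_width: 0.0569
gripper_force: 0.0
time_s: 58.6
tcp_pos: [0.4822, -0.3907, 0.1918]
eef_rot: [-180.0, -0.0, -76.6]
contact_force: [0.3, -0.5, -0.1]
gripper_width: 0.0572
gripper_force: 0.0
mark [ 0.4796 -0.3979  0.104 ] tcp [ 0.4821 -0.3907  0.1917] [-180.     0.   -76.7]
tx ty units [0.043 0.028]
[array([ 478.3, -397.4]), array([26.8, 26. ]), np.float64(13.3)]
```

```bash
python3 -m inch '0.041 0.03 0.1 0 0.65; 0 0 0.2 0 0.65; 0 0 0.2 0 0.65; 0 0 0.2 0 0.65; 0 0 0.12 0 0.65; 0 0 0.07 0 0.65; 0 0 0.03 0 0.65; 0 0 0 0 0.65' 40
python3 -m inch '0 0 0 0 0.45; 0 0 0 0 0.28; 0 0 0 0 0.25; 0 0 0 0 0.25; 0 0 0 0 0.25; 0 0 0 0 0.25; 0 0 0 0 0.25; 0 0 0 0 0.25'
```

```text
time_s: 59.65
tcp_pos: [0.4794, -0.398, 0.0542]
eef_rot: [-180.0, -0.0, -76.7]
contact_force: [-0.4, -0.1, 0.4]
gripper_width: 0.0573
gripper_force: 0.0
time_s: 60.65
tcp_pos: [0.4791, -0.3979, 0.0541]
eef_rot: [-180.0, -0.0, -76.7]
contact_force: [-1.6, 0.6, 5.8]
gripper_width: 0.0297
gripper_force: 40.0
```

```bash
python3 -m inch '0 0 -0.04 0 0.25; 0 0 -0.15 0 0.25; 0 0 -0.25 0 0.25; 0 0 -0.25 0 0.25; 0 0 -0.25 0 0.25; 0 0 -0.1 0 0.25; -0.1 -0.06 0 0 0.25; -0.2 -0.118 0 0 0.25'
python3 -m inch '-0.3 -0.177 0 0 0.25; -0.3 -0.177 0 0 0.25; -0.3 -0.177 0 0 0.25; -0.3 -0.177 0 0 0.25; -0.3 -0.177 0 0 0.25; -0.3 -0.177 0 0 0.25; -0.3 -0.177 0 0 0.25; -0.25 -0.148 0 0 0.25'
python3 -m inch '-0.16 -0.095 0 0 0.25; -0.093 -0.053 0 0 0.25; 0 0 0 0.0165 0.25; 0 0 0 0 0.25; 0 0 0.1 0 0.25; 0 0 0.15 0 0.25; 0 0 0.15 0 0.25; 0 0 0.1 0 0.25'
```

```text
time_s: 61.65
tcp_pos: [0.4936, -0.3468, 0.2073]
eef_rot: [179.9, 0.2, -76.8]
contact_force: [0.6, -0.3, -8.5]
gripper_width: 0.0301
gripper_force: 40.0
time_s: 62.65
tcp_pos: [0.6146, 0.0458, 0.2072]
eef_rot: [179.8, 0.0, -76.6]
contact_force: [0.8, -1.1, -7.4]
gripper_width: 0.03
gripper_force: 40.0
time_s: 63.65
tcp_pos: [0.6277, 0.0844, 0.1326]
eef_rot: [179.9, -0.0, -82.6]
contact_force: [-0.6, 0.1, -7.4]
gripper_width: 0.0301
gripper_force: 40.0
```

```bash
python3 -m inch '0 0 0.12 0 0.25; 0 0 0.12 0 0.25; 0 0 0.08 0 0.25; 0 0 0.05 0 0.25; 0 0 0.02 0 0.25; 0 0 0 0 0.25; 0 0 0 0 0.25; 0 0 0 0 0.25'
```

```text
time_s: 64.65
tcp_pos: [0.6289, 0.0853, 0.0768]
eef_rot: [-180.0, 0.0, -82.6]
contact_force: [0.6, -0.5, -7.4]
gripper_width: 0.03
gripper_force: 40.0
```

```bash
python3 -m inch '0 0 0.04 0 0.25; 0 0 0.025 0 0.25; 0 0 0.015 0 0.25; 0 0 0.006 0 0.25; 0 0 0.003 0 0.25; 0 0 0 0 0.25; 0 0 0 0 0.25; 0 0 0 0 0.25'; python3 -m inch '0 0 0.003 0 0.25; 0 0 0 0 0.25; 0 0 0 0 0.25; 0 0 0 0 0.25; 0 0 0 0 0.25; 0 0 0 0 0.25; 0 0 0 0 0.25; 0 0 0 0 0.25'
```

```text
time_s: 65.65
tcp_pos: [0.6285, 0.0851, 0.0631]
eef_rot: [180.0, -0.0, -82.6]
contact_force: [-3.2, -0.9, -1.8]
gripper_width: 0.03
gripper_force: 40.0
time_s: 66.65
tcp_pos: [0.6286, 0.0851, 0.0631]
eef_rot: [-180.0, -0.0, -82.6]
contact_force: [-4.3, -1.0, 3.8]
gripper_width: 0.0299
gripper_force: 40.0
```

Seated. Release, rise, and move back for a check.

```bash
python3 -m inch '0 0 -0.002 0 0.33; 0 0 0 0 0.45; 0 0 0 0 0.65; 0 0 0 0 0.65; 0 0 0 0 0.65; 0 0 -0.1 0 0.65; 0 0 -0.2 0 0.65; 0 0 -0.3 0 0.65'
python3 -m inch '0 0 -0.3 0 0.65; 0 0 -0.3 0 0.65; 0 0 0 0 0.65; 0 0 0 0 0.65; 0 0 0 0 0.65; 0 0 0 0 0.65; 0 0 0 0 0.65; 0 0 0 0 0.65'
python3 pil.py .629 .085 .113; python3 pil.py .6385 .0018 .113
python3 - <<'E'
from h import *
s=cap("side");c=cap("wrist")
cv2.imwrite("pics/fin.png",np.hstack([cv2.resize(s["color"][120:384,80:360],(424,400)),cv2.resize(c["color"][:240,130:370],(376,400))]))
E
```

```text
time_s: 67.65
tcp_pos: [0.6281, 0.0849, 0.1536]
eef_rot: [179.9, -0.0, -82.6]
contact_force: [0.7, -0.2, 1.2]
gripper_width: 0.0571
gripper_force: 0.0
time_s: 68.65
tcp_pos: [0.6286, 0.0852, 0.2424]
eef_rot: [180.0, -0.0, -82.6]
contact_force: [0.4, 0.3, 0.7]
gripper_width: 0.0568
gripper_force: 0.0
mark [0.6291 0.085  0.113 ] tcp [0.6286 0.0852 0.2425] [180.   -0.  -82.6]
tx ty units [ 0.002 -0.003]
[array([627.5,  85.8]), array([28.3, 27.9]), np.float64(4.2)]
mark [0.6387 0.0016 0.113 ] tcp [0.6286 0.0852 0.2426] [180.   -0.  -82.6]
tx ty units [0.561 0.005]
[array([637.6,   2.2]), array([31.3, 30.6]), np.float64(52.2)]
```

View pics/fin.png

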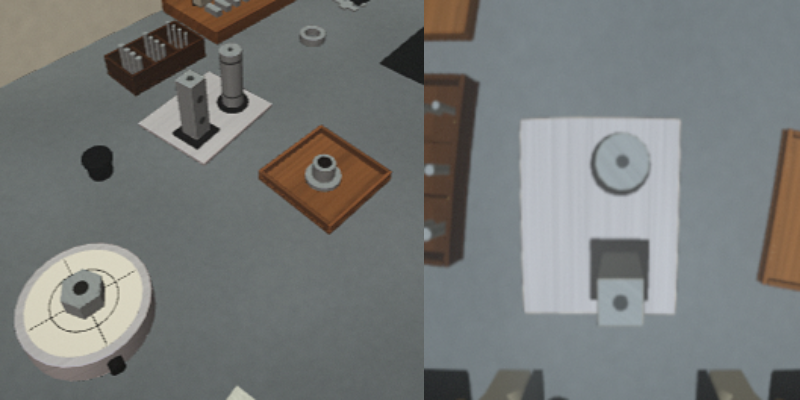

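The final view shows both pillars upright in the middle of their own seats (side crop (194,105) and (231,78)). The hex is flat inside the circle at (83,290) and the bush is in the tray at (323,172). Handing in.

```bash
python3 -c "
from plant import close_job
print(close_job())"
```

```text
the job is handed in; nothing more can be done
None
```

The job is handed in at about 69 s of the 131 s allowed, with no verdict returned: my last images showed the bush flat in the tray, the hexagonal piece flat inside the engraved circle, and each pillar upright on its own seat.

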